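# Re-index the length stop on a joiner's notched rail

## Robot

A 7-joint arm with a two-finger parallel gripper is mounted at the origin on the work surface. World frame = base frame: x ahead of the robot, y to its left, z up, the work surface at z = 0. Lengths are in m, angles in rad, forces in N, time in s.
With the tool pointing down it reaches from about 0.425 to 0.95 m from the base axis. Payload 16.7 kg.
Tool frame: the origin (TCP) lies on the centre line of the jaws, within the pads' length; the fingertips stand ctrl.tip_extent ahead of it and the grasp point (between the pads) lies 5 mm behind it (ctrl.tip_extent is the distance from the TCP to the fingertips, in m); z points along the fingers, y is the line along which they close (so a half turn about z gives the same grasp; the last joint's range is limited). The gripper opens to 94 mm and grips with 3 to 60 N. Pads are 16 mm wide; open, the fingers measure 119 mm over their backs; the gripper's body (75 mm by 177 mm) begins 78 mm behind the grasp point.
Start: joints at [-1.409, 0.426, 0.074, 1.606, -0.034, 1.111, -0.067], TCP at [0.206, 0.643, 0.219] pointing down, gripper open.
Joint ranges: [-2.85, 2.85], [-0.5, 2.14], [-1.23, 1.37], [0.21, 2.46], [-1.02, 4.16], [0.16, 2.05], [-2.73, 2.73]. Speed limits (rad/s): [1.89, 1.89, 2.39, 2.39, 3.01, 3.01, 3.01].

## Interface

Orientations are given as a unit quaternion [w, x, y, z].
In Python, from station import ctrl, vision gives the robot as it stands.
- The arm moves only by the tool carry_out, never from a script. Its argument "targets" is a list of rows, each a list of 2 entries, a list of its own where there are three numbers: the shift along the tool's x, y, z in mm, then the turn about the tool's z in rad. In form: [[[dx, dy, dz], twist], ...]. A call has 1 to 5 rows; each row shifts and turns the commanded pose from where the row before left it, along the tool's axes as they then stand; what a row does not reach is not made up. A row lasts 1/12 s, in which the tool goes at most 41.7 mm and 7.16 degrees, less where a joint would pass 70% of its speed; a pose out of reach is approached as far as the arm can. A call with a gripper value outside its range is refused whole. "gripper" is the opening, from 0 (shut) to 1 (fully open), set as the call begins (left out, the last holds). The fingers move at their own pace and stop on an object; the grip force is fixed at half the most. Time passes only in rows, so rows that do not move let the fingers close. It gives the time, the measured TCP pose, the force, the opening and the grip force at its end, in the units of the state.
- ctrl.observe(): the state, without advancing time (a new reading comes with each control period).
- vision.grab_frame(name): name is "side" or "top" or "wrist"; returns the picture (384x512x3 uint8, red, green, blue); there is no depth.
- vision.camera_info(name): a dict with "fov_y" (degrees; the focal length in pixels is half the picture's height over the tangent of half this angle, whatever the lens; pixels are square), "cx", "cy" (the principal point, pixels), "rvec" (rotation vector, rad) and "tvec" (3), from world to camera coordinates, as OpenCV has them; the wrist camera has in their place "tool_from_camera" (4x4, takes a point from camera to tool coordinates, whose origin is the TCP and whose axes are the flange's). Camera axes: x right, y down, z forward; pixel columns grow to the right and rows downward; lengths in m; the calibration is good to about 2 mm. A picture is of the moment at which its call begins: read the wrist's pose just before it. camera_info takes no time and is no camera call.
- ctrl.close_job(): hands the job in; it is judged then, once.
The state is a dict: "time_s": time; "joint_positions": joint angles; "joint_vel": joint speeds; "joint_efforts": joint torques, N m; "ee_pos": TCP position; "tool_rot": TCP orientation; "ft_force": force on the tool from outside, world axes, zero at the start; "moment": the same for the moment, N m; "width": finger opening in m; "grasp_force": force on a finger pad.
Only numpy, scipy, OpenCV 4.12 (cv2) and the standard library are available. Lean on these libraries where they do the work, as an engineer would, in place of code of your own. Each camera call takes 0.05 s, during which the arm holds its last target. There are 200 camera calls.

## Task

The next batch of rails needs the length stop at the green tape mark. Pull up the stop's red knob and twist it counter-clockwise (seen from above) as far as it goes, so that the plunger stays out, slide the stop along until the plunger is over the green notch, then twist the knob back so that the plunger drops fully home in that notch, and let go. Leave the blue clamp and the brown sanding sleeve where they lie.

Things in the scene. Friction and masses are not known exactly. Their poses are not given: they have to be found in the camera images.
- red_knob (a point): Centre of the stop's red T-handle, on the plunger's upright axis. Bar 46 mm long (own y), 16 thick (own x: pinch across it from above), 26 high. Locked: 103 mm above the table, bar along the rail (axes as green_notch's), dark slotted fork 27 mm below. Lifted, it turns 70 deg counter-clockwise from above, to a stop. The stop (62 mm long, 0.5 kg, 2 N drag) may be slid by this handle.
- plunger (a joint): Lift of red knob and plunger, m: 0 locked, 0.025 at most; a spring pulls down with 6 to 9 N. A brass cross-pin in the fork's slot stops twisting beyond 15 deg until lifted 0.019; twisted over 35 deg it rests on the fork at 0.019 and stays out. The pin then clears the rail. Turned back within 10 deg, within 10 mm of a notch, it drops to 0, self-centring; elsewhere it stands on the rail at 0.015.
- green_notch (a point): Middle of the rail's top (40 mm above the table) at the notch with green tape: a 20 mm wide strip on the board on both sides of the rail. x level across the rail, y along it, z up. Level steel rail, 24 mm wide, 380 long, on a fixed 200 x 440 mm wooden board; five notches 60 mm apart: the stop starts in the bare middle one, the others are green, yellow, blue, white in any order.
- clamp: Bystander: blue G-clamp lying flat beside one end of the board, 160 x 90 x 20 mm, 0.6 kg; origin under its middle.
- sleeve: Bystander: brown abrasive sleeve, a light upright ring of 84 mm diameter, 55 mm high, beside the board's other end; origin at the centre of its underside.

How it is judged:
On the way, in this order (a step that is already met when the one before it is completed fails the run):
1. the knob is pulled up and twisted counter-clockwise by more than 35 degrees, the plunger out by at least 14 mm (value of joint plunger above 0.014 m and angle between the x axis of red_knob and the x axis of green_notch, either way round above 0.6 rad), for 0.2 s.
2. with the plunger still out and the knob still twisted, the stop has been slid until the plunger is over the green notch, within 15 mm (horizontal distance between red_knob and green_notch below 0.015 m and value of joint plunger above 0.014 m and angle between the x axis of red_knob and the x axis of green_notch, either way round above 0.5 rad), for 0.1 s.
At the end, for the whole second after the job is handed in: The plunger's axis is within 10 mm of the green notch, the knob is down to within 4 mm of its locked height (plunger home in the notch), and the handle is turned back along the rail to within 17 degrees; the knob is let go (horizontal distance between red_knob and green_notch below 0.01 m and value of joint plunger below 0.004 m and angle between the x axis of red_knob and the x axis of green_notch, either way round below 0.3 rad); the robot touches nothing.
It fails at once if the clamp is pushed more than 30 mm (distance of clamp from where it was at the start of the episode above 0.03 m).
It fails at once if the sleeve is pushed more than 30 mm (distance of sleeve from where it was at the start of the episode above 0.03 m).
It also fails if it takes over 42 s, if anything falls off the work surface, if the arm or the gripper's body presses on something with over 40 N, if the wrist force passes 120 N, or if a joint passes its speed limit or range.

## Working session

There is one attempt and no reset: what is moved stays moved. The work goes in short steps, Python scripts to look and compute and a tool call to move; the robot and the scene stay as the last step left them, time stands still between calls to the robot, and variables do not carry over. Pictures are saved under pics/ and viewed, at most 10 in all, crops included, and the job is handed in when it is done.

Besides the shell and the picture viewer there is one more tool, called after ">>>" as name([rows], argument=value, ...), one row to a line, values as JSON. carry_out: Moves the arm, as the interface text tells. Its arguments: {"type":"object","properties":{"targets":{"type":"array"},"gripper":{"type":"number"}},"required":["targets"]}

```bash
mkdir -p pics
cat > h.py <<'E'
import numpy as np,cv2
from station import ctrl,vision
def cam(n):
    i=vision.camera_info(n);f=192/np.tan(np.radians(i['fov_y'])/2)
    K=np.array([[f,0,i['cx']],[0,f,i['cy']],[0,0,1]])
    if 'rvec' in i:
        R=cv2.Rodrigues(np.array(i['rvec'],float))[0];t=np.array(i['tvec'],float).ravel()
        return K,R,t
    s=ctrl.observe();w,x,y,z=s['tool_rot']
    from scipy.spatial.transform import Rotation as Ro
    T=np.eye(4);T[:3,:3]=Ro.from_quat([x,y,z,w]).as_matrix();T[:3,3]=s['ee_pos']
    M=np.linalg.inv(T@np.array(i['tool_from_camera']));return K,M[:3,:3],M[:3,3]
def ray(c,u,v,z):
    K,R,t=c;d=R.T@np.linalg.inv(K)@[u,v,1];o=-R.T@t
    return o+d*(z-o[2])/d[2]
E
python3 - <<'E'
from h import *
s=ctrl.observe();print(s['time_s'],s['ee_pos'],s['tool_rot'],s['width'],ctrl.tip_extent)
ims=[vision.grab_frame(n) for n in('top','side','wrist')]
for n,i in zip(('top','side','wrist'),ims):cv2.imwrite(f'pics/{n}0.png',i[:,:,::-1]);print(n,vision.camera_info(n))
a=np.hstack(ims[:2]);cv2.imwrite('pics/a0.png',cv2.resize(a,(800,300),interpolation=cv2.INTER_AREA)[:,:,::-1])
E
```

```text
0.0 [0.20633837 0.64224004 0.21879158] [-5.42356292e-05  1.54815320e-01  9.87943223e-01 -6.34203218e-04] 0.09378529294924678 0.014
top {'fov_y': 55.13526504028715, 'cx': 250.40096906962722, 'cy': 194.93598474608356, 'rvec': array([ 2.19176533, -2.16811309,  0.10138179]), 'tvec': array([0.02431827, 0.59502755, 1.17643507])}
side {'fov_y': 46.08374976704416, 'cx': 256.41119261366384, 'cy': 193.44387873160463, 'rvec': array([ 0.18516925, -2.90285693,  1.11919181]), 'tvec': array([0.60455483, 0.10123565, 1.22755808])}
wrist {'fov_y': 64.46326551952335, 'cx': 254.47171845072864, 'cy': 189.5555320167288, 'tool_from_camera': array([[ 8.58962850e-04, -9.67845929e-01, -2.51542281e-01,
         7.34963190e-02],
       [ 9.99999552e-01,  9.31525126e-04, -1.69396316e-04,
         7.01109541e-04],
       [ 3.98267491e-04, -2.51542023e-01,  9.67846296e-01,
        -1.64799046e-01],
       [ 0.00000000e+00,  0.00000000e+00,  0.00000000e+00,
         1.00000000e+00]])}
```

View pics/top0.png

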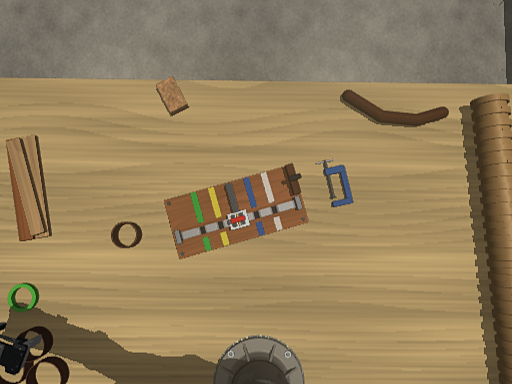

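View pics/side0.png

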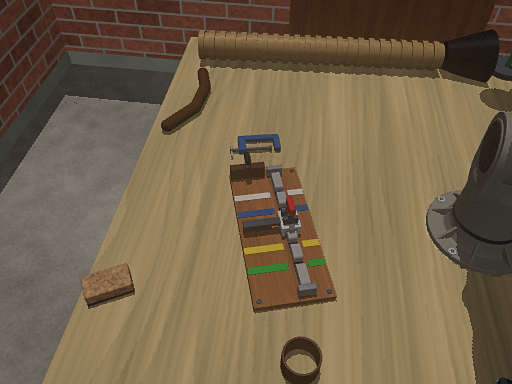

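The top view shows the board with its rail. The red knob is at about (238,219), the green tape at (197,207) and (207,244), the sleeve at (126,235) and the clamp at (340,185). Green is the outermost notch, so it lies 120 mm from the start, towards the sleeve.

Run:
```python
from h import *
def masks(im):
    h=cv2.cvtColor(im,cv2.COLOR_RGB2HSV);H,S,V=[h[:,:,k].astype(int) for k in range(3)]
    return dict(red=((H<5)|(H>174))&(S>180)&(V>120),green=(H>45)&(H<80)&(S>120),yellow=(H>22)&(H<32)&(S>190)&(V>150),blue=(H>105)&(H<125)&(S>110))
C={}
for n in('top','side'):
    im=cv2.imread(f'pics/{n}0.png')[:,:,::-1].copy();c=cam(n);C[n]=c
    for k,m in masks(im).items():
        N,_,st,ce=cv2.connectedComponentsWithStats(m.astype(np.uint8))
        for j in range(1,N):
            if st[j,4]>12:print(n,k,st[j],ce[j].round(1),'z.02',ray(c,*ce[j],.02).round(4),'z.1',ray(c,*ce[j],.108).round(4))
c=C['top']
im=cv2.imread('pics/top0.png');cr=cv2.resize(im[150:270,150:320],None,fx=4.6,fy=4.6,interpolation=cv2.INTER_CUBIC);cv2.imwrite('pics/crop.png',cr)
```

```text
top red [231 216  14   7  62] [237.5 218.9] z.02 [0.5163 0.0722 0.02  ] z.1 [0.5144 0.0697 0.108 ]
top green [190 192  14  31 185] [196.6 207.1] z.02 [0.5532 0.2062 0.02  ] z.1 [0.5486 0.1939 0.108 ]
top green [203 237   9  14  82] [206.6 243.4] z.02 [0.4359 0.1712 0.02  ] z.1 [0.4399 0.1615 0.108 ]
top green [  8 283  31  29 418] [ 22.5 297.3] z.02 [0.2591 0.7552 0.02  ] z.1 [0.276  0.7028 0.108 ]
top blue [325 165  28  42 311] [341.2 184.1] z.02 [ 0.6344 -0.2683  0.02  ] z.1 [ 0.6238 -0.2459  0.108 ]
top blue [243 178  13  30 159] [249.4 192. ] z.02 [0.6048 0.0341 0.02  ] z.1 [0.5964 0.0343 0.108 ]
top blue [256 222   9  13  68] [259.8 228.1] z.02 [ 0.4872 -0.0011  0.02  ] z.1 [0.4874 0.0018 0.108 ]
side red [287 197   8  13  73] [290.5 203. ] z.02 [ 0.5153 -0.012   0.02  ] z.1 [0.5166 0.0651 0.108 ]
side green [307 258  19   9 117] [316.1 261.8] z.02 [0.4387 0.1731 0.02  ] z.1 [0.4471 0.2329 0.108 ]
side green [247 263  42  12 283] [267.6 268.4] z.02 [0.5565 0.2083 0.02  ] z.1 [0.554  0.2649 0.108 ]
side blue [238 134  42  15 217] [256.3 139.5] z.02 [ 0.6416 -0.2631  0.02  ] z.1 [ 0.6312 -0.1627  0.108 ]
side blue [295 205  13   6  58] [301.3 207.3] z.02 [ 0.4847 -0.0006  0.02  ] z.1 [0.4888 0.0754 0.108 ]
side blue [237 209  38   9 192] [255.5 212.7] z.02 [0.6076 0.036  0.02  ] z.1 [0.6004 0.1086 0.108 ]
```

View pics/crop.png

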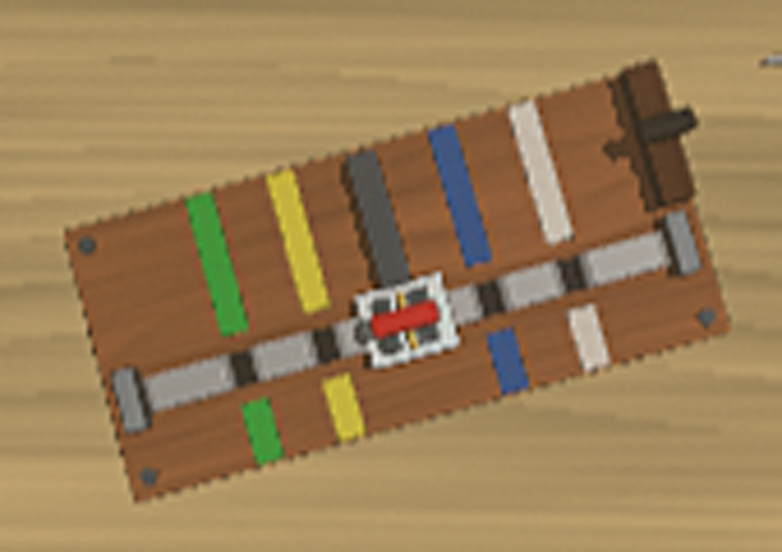

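Both views agree. The rail points towards green at bearing 106.65°, and the green-to-blue strip spacing comes out at 180 mm as it should. The knob is at about (0.515, 0.069) and the green notch at about (0.481, 0.184). I'll turn the tool to the rail first, then travel.

>>> carry_out([
  [[0,0,0],0.12],
  [[0,0,0],0.12],
  [[0,0,0],0.12],
  [[0,0,0],0.12],
  [[0,0,0],0.12],
], gripper=1)

```text
time_s: 0.57
ee_pos: [0.2064, 0.6425, 0.2192]
tool_rot: [0.0, 0.443, 0.897, -0.0]
ft_force: [-0.6, -0.5, 0.2]
width: 0.0939
grasp_force: 0.0
```

>>> carry_out([
  [[0,0,0],0.12],
  [[0,0,0],0.12],
  [[0,0,0],0.12],
  [[0,0,0],0.009],
  [[-35,7,0],0],
])

```text
time_s: 0.98
ee_pos: [0.2186, 0.615, 0.2184]
tool_rot: [-0.001, 0.593, 0.805, -0.0]
ft_force: [-0.3, -0.7, 0.1]
width: 0.0939
grasp_force: 0.0
```

>>> carry_out([
  [[-35,7,0],0],
  [[-35,7,0],0],
  [[-35,7,0],0],
  [[-35,7,0],0],
  [[-35,7,0],0],
])

```text
time_s: 1.4
ee_pos: [0.3074, 0.4518, 0.2194]
tool_rot: [0.0, 0.595, 0.803, -0.0]
ft_force: [0.8, 0.9, 1.2]
width: 0.0938
grasp_force: 0.0
```

>>> carry_out([
  [[-35,7,0],0],
  [[-35,7,0],0],
  [[-35,7,0],0],
  [[-35,7,0],0],
  [[-35,7,0],0],
])

```text
time_s: 1.82
ee_pos: [0.3911, 0.2942, 0.2196]
tool_rot: [-0.0, 0.595, 0.803, 0.0]
ft_force: [0.4, 0.5, 0.2]
width: 0.0943
grasp_force: 0.0
```

>>> carry_out([
  [[-35,7,0],0],
  [[-35,7,0],0],
  [[-35,7,0],0],
  [[-35,7,0],0],
  [[-35,7,0],0],
])

```text
time_s: 2.23
ee_pos: [0.4748, 0.1366, 0.2197]
tool_rot: [0.0, 0.595, 0.803, 0.0]
ft_force: [0.6, 0.5, -0.4]
width: 0.0939
grasp_force: 0.0
```

>>> carry_out([
  [[-35,7,0],0],
  [[-35,7,0],0],
  [[0,0,0],0],
  [[0,0,0],0],
])

```text
time_s: 2.57
ee_pos: [0.5083, 0.0733, 0.2194]
tool_rot: [0.0, 0.597, 0.802, -0.0]
ft_force: [-0.2, 1.1, -0.6]
width: 0.0944
grasp_force: 0.0
```

```bash
cat > loc.py <<'E'
from h import *
import sys
s=ctrl.observe();c=cam('wrist');im=vision.grab_frame('wrist');cv2.imwrite(f'pics/{sys.argv[1]}.png',im[:,:,::-1])
zt=float(sys.argv[2])
h=cv2.cvtColor(im,cv2.COLOR_RGB2HSV).astype(int);H,S,V=h[...,0],h[...,1],h[...,2]
x,y,z=s['ee_pos'];d=np.array([-.2865,.958]);n=np.array([.958,.2865])
print(s['time_s'],s['ee_pos'].round(4),s['tool_rot'].round(4),s['ft_force'].round(1),s['joint_positions'].round(2))
for k,m,zz in(('red',((H<5)|(H>174))&(S>170)&(V>100),zt),('green',(H>45)&(H<80)&(S>120),.018)):
    N,_,st,ce=cv2.connectedComponentsWithStats(m.astype(np.uint8))
    for j in range(1,N):
        if st[j,4]>80:
            p=ray(c,*ce[j],zz);e=p[:2]-[x,y];print(k,st[j],ce[j].round(1),p.round(4),'along,across mm from TCP',(e@d*1e3).round(1),(e@n*1e3).round(1))
E
python3 loc.py w1 0.112
```

```text
2.5667 [0.5083 0.0733 0.2194] [ 2.000e-04  5.972e-01  8.021e-01 -3.000e-04] [-0.2  1.1 -0.6] [-0.83  0.18  0.64  1.99 -0.13  1.01  0.16]
red [254 175  15  43 484] [261.3 196.7] [0.5154 0.0713 0.112 ] along,across mm from TCP -3.9 6.2
green [200  62  39  18 568] [219.4  70.5] [0.4367 0.1741 0.018 ] along,across mm from TCP 117.1 -39.8
green [ 284   62   91   19 1648] [329.2  70.8] [0.5554 0.2094 0.018 ] along,across mm from TCP 116.9 84.1
```

View pics/w1.png

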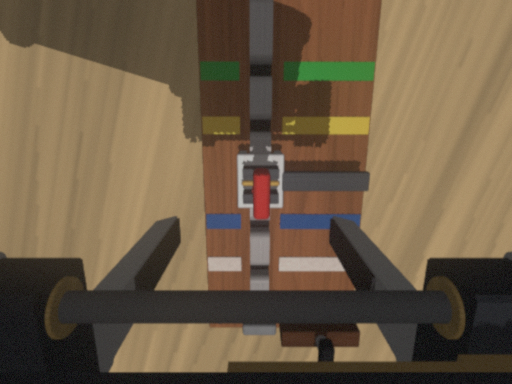

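The wrist view has the red bar at (261,197), aligned with the rail, and the green tapes at row 71. That puts green 121 mm from the knob along the rail, against the expected 120. Now centring, descending and gripping.

>>> carry_out([
  [[-4,6,0],0],
  [[0,0,35],0],
  [[0,0,35],0],
  [[0,0,30],0],
  [[0,0,18],0],
], gripper=0.6)

```text
time_s: 3.03
ee_pos: [0.5135, 0.0742, 0.0986]
tool_rot: [-0.001, 0.596, 0.803, -0.001]
ft_force: [-0.3, -0.0, -0.6]
width: 0.0643
grasp_force: 0.0
```

>>> carry_out([
  [[0,0,0],0],
  [[0,0,0],0],
])

```text
time_s: 3.2
ee_pos: [0.5145, 0.0737, 0.1012]
tool_rot: [-0.0, 0.596, 0.803, -0.001]
ft_force: [0.4, 0.3, 0.2]
width: 0.0567
grasp_force: 0.0
```

>>> carry_out([
  [[0,0,0],0],
  [[0,0,0],0],
  [[0,0,0],0],
  [[0,0,0],0],
  [[0,0,0],0],
], gripper=0)

```text
time_s: 3.62
ee_pos: [0.5151, 0.0734, 0.1021]
tool_rot: [0.0, 0.597, 0.802, 0.001]
ft_force: [0.8, -0.1, -0.6]
width: 0.0266
grasp_force: 0.0
```

>>> carry_out([
  [[0,0,0],0],
  [[0,0,0],0],
  [[0,0,0],0],
])

```text
time_s: 3.87
ee_pos: [0.5149, 0.0732, 0.1017]
tool_rot: [0.0, 0.597, 0.802, 0.0]
ft_force: [0.1, 1.1, 4.3]
width: 0.0154
grasp_force: 30.0
```

Gripped at width 15.4 mm. I'll check the centring along the bar from the far top edge in w1.

Run:
```python
from h import *
i=vision.camera_info('wrist');K=cam('wrist')[0];from scipy.spatial.transform import Rotation as Ro
T=np.eye(4);T[:3,:3]=Ro.from_quat([.5972,.8021,-.0003,.0002]).as_matrix();T[:3,3]=[.5083,.0733,.2194]
M=np.linalg.inv(T@np.array(i['tool_from_camera']));c=(K,M[:3,:3],M[:3,3])
d=np.array([-.2865,.958]);g=np.array([.5149,.0732])
a=ray(c,261.3,218,.116)[:2];b=ray(c,261.3,174.5,.116)[:2];b2=ray(c,261.3,174.5,.09)[:2]
print((a-g)@d*1e3+23,(b-g)@d*1e3-23,(b2-g)@d*1e3-23)
```

```text
1.5159990399388015 -3.091247654611333 -8.513896890457033
```

The grip is within about 2 mm of centre along the bar, which is good enough. Lifting.

>>> carry_out([
  [[0,0,-8],0],
  [[0,0,-8],0],
  [[0,0,-7],0],
  [[0,0,0],0],
  [[0,0,0],0],
])

```text
time_s: 4.28
ee_pos: [0.5147, 0.0732, 0.1248]
tool_rot: [0.0, 0.597, 0.802, 0.0]
ft_force: [3.2, 0.0, -9.7]
width: 0.0162
grasp_force: 30.0
```

Lifted 23 mm against 9.7 N, which matches the spring. Twisting counter-clockwise (negative about the tool's downward z).

>>> carry_out([
  [[0,0,0],-0.1],
  [[0,0,0],-0.12],
  [[0,0,0],-0.12],
  [[0,0,0],-0.12],
  [[0,0,0],-0.12],
])

```text
time_s: 4.7
ee_pos: [0.5139, 0.0726, 0.1238]
tool_rot: [-0.001, 0.34, 0.94, -0.001]
ft_force: [-0.3, -1.6, -10.1]
width: 0.016
grasp_force: 30.0
```

>>> carry_out([
  [[0,0,0],-0.12],
  [[0,0,0],-0.12],
  [[0,0,0],-0.12],
  [[0,0,0],-0.12],
  [[0,0,0],-0.1],
])

```text
time_s: 5.12
ee_pos: [0.5132, 0.0723, 0.1235]
tool_rot: [-0.002, 0.057, 0.998, -0.001]
ft_force: [-3.1, -2.9, -9.3]
width: 0.0156
grasp_force: 30.0
```

>>> carry_out([
  [[0,0,0],-0.05],
  [[0,0,0],0],
  [[0,0,0],0],
])

```text
time_s: 5.37
ee_pos: [0.5134, 0.0724, 0.1237]
tool_rot: [-0.001, 0.036, 0.999, -0.001]
ft_force: [-5.6, -3.2, -9.3]
width: 0.0158
grasp_force: 30.0
```

```bash
python3 loc.py w2 0.138; python3 -c "
from h import *
print(ctrl.observe()['moment'])
im=vision.grab_frame('side');cv2.imwrite('pics/s2.png',cv2.resize(im[150:320,210:380],None,fx=3.5,fy=3.5,interpolation=cv2.INTER_CUBIC)[:,:,::-1])"
```

```text
5.3667 [0.5134 0.0724 0.1237] [-1.400e-03  3.630e-02  9.993e-01 -5.000e-04] [-5.6 -3.2 -9.3] [-0.55  0.3   0.33  2.06 -0.13  0.81  1.36]
red [241 222  26  65 882] [254.9 262.3] [0.5202 0.073  0.138 ] along,across mm from TCP -1.4 6.7
green [ 349   69   35   58 1214] [366.   97.8] [0.4364 0.1737 0.018 ] along,across mm from TCP 119.1 -44.7
green [ 378  173   46  101 2092] [400.3 223.1] [0.5525 0.2082 0.018 ] along,across mm from TCP 118.9 76.4
[-0.68801438  1.32469718 -0.22686876]
```

View pics/w2.png

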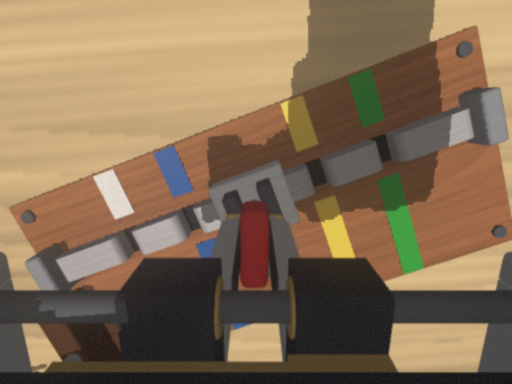

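The tool has twisted 69° with the knob still between the pads, and the green tapes measure 119 mm ahead along the rail. Sliding 119 mm along the rail, which in tool axes is (42, 111) mm.

>>> carry_out([
  [[2.1,5.6,0],0],
  [[4.2,11.1,0],0],
  [[4.2,11.1,0],0],
  [[4.2,11.1,0],0],
  [[4.2,11.1,0],0],
])

```text
time_s: 5.88
ee_pos: [0.498, 0.1241, 0.1238]
tool_rot: [-0.001, 0.036, 0.999, -0.001]
ft_force: [-4.7, -4.2, -10.2]
width: 0.0158
grasp_force: 30.0
```

>>> carry_out([
  [[4.2,11.1,0],0],
  [[4.2,11.1,0],0],
  [[4.2,11.1,0],0],
  [[4.2,11.1,0],0],
  [[4.2,11.1,0],0],
])

```text
time_s: 6.3
ee_pos: [0.4811, 0.181, 0.1238]
tool_rot: [-0.001, 0.036, 0.999, -0.001]
ft_force: [-4.1, -3.5, -10.0]
width: 0.0154
grasp_force: 30.0
```

>>> carry_out([
  [[2.1,5.6,0],0],
  [[0,0,0],0],
  [[0,0,0],0],
  [[0,0,0],0],
])

```text
time_s: 6.63
ee_pos: [0.4794, 0.1868, 0.1239]
tool_rot: [-0.001, 0.036, 0.999, -0.0]
ft_force: [-5.9, -0.6, -10.1]
width: 0.0156
grasp_force: 30.0
```

```bash
python3 loc.py w3 0.138; python3 -c "
from h import *
im=vision.grab_frame('side');cv2.imwrite('pics/s3.png',cv2.resize(im[180:320,220:380],None,fx=4,fy=4,interpolation=cv2.INTER_CUBIC)[:,:,::-1])"
```

```text
6.6333 [0.4794 0.1868 0.1239] [-1.200e-03  3.570e-02  9.994e-01 -4.000e-04] [ -5.9  -0.6 -10.1] [-0.74  0.29  0.29  2.07 -0.11  0.8   1.11]
red [ 242  214   25   73 1066] [254.5 256.6] [0.4829 0.1874 0.138 ] along,across mm from TCP -0.4 3.5
green [217 122  37  51 861] [235.3 146. ] [0.4353 0.1736 0.018 ] along,across mm from TCP -0.0 -46.0
```

View pics/w3.png

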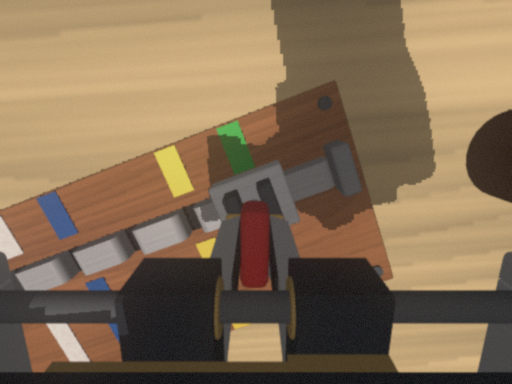

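The stop is now in line with the green strip at (235,146), 0 mm off along the rail. Twisting back.

>>> carry_out([
  [[0,0,0],0.12],
  [[0,0,0],0.12],
  [[0,0,0],0.12],
  [[0,0,0],0.12],
  [[0,0,0],0.12],
])

```text
time_s: 7.15
ee_pos: [0.48, 0.1869, 0.1242]
tool_rot: [-0.0, 0.332, 0.943, -0.0]
ft_force: [-2.4, 0.2, -9.5]
width: 0.0159
grasp_force: 30.0
```

>>> carry_out([
  [[0,0,0],0.12],
  [[0,0,0],0.12],
  [[0,0,0],0.12],
  [[0,0,0],0.12],
  [[0,0,0],0.12],
])

```text
time_s: 7.57
ee_pos: [0.4809, 0.1873, 0.1246]
tool_rot: [0.0, 0.596, 0.803, 0.0]
ft_force: [1.5, 1.5, -9.4]
width: 0.016
grasp_force: 30.0
```

>>> carry_out([
  [[0,0,0],0.01],
  [[0,0,0],0],
  [[0,0,0],0],
])

```text
time_s: 7.82
ee_pos: [0.4809, 0.1873, 0.1246]
tool_rot: [0.0, 0.596, 0.803, 0.0]
ft_force: [2.1, 1.6, -10.1]
width: 0.0158
grasp_force: 30.0
```

```bash
python3 loc.py w4 0.138
```

```text
7.8167 [0.4809 0.1873 0.1246] [2.000e-04 5.957e-01 8.032e-01 3.000e-04] [  2.1   1.6 -10.1] [-0.95  0.31  0.54  2.07 -0.22  0.81  0.02]
red [241 236  28  51 898] [254.5 267.3] [0.4836 0.1779 0.138 ] along,across mm from TCP -9.8 -0.1
green [181 183  41  21 842] [201.2 193. ] [0.4338 0.1728 0.018 ] along,across mm from TCP -0.3 -49.2
green [288 184 106   8 619] [342.4 187.2] [0.5566 0.216  0.018 ] along,across mm from TCP 5.8 80.8
```

Aligned. Lowering the knob in hand.

>>> carry_out([
  [[0,0,6],0],
  [[0,0,6],0],
  [[0,0,6],0],
  [[0,0,4.5],0],
  [[0,0,0],0],
])

```text
time_s: 8.28
ee_pos: [0.4811, 0.187, 0.1017]
tool_rot: [0.0, 0.597, 0.802, 0.0]
ft_force: [2.4, 2.6, -5.6]
width: 0.0158
grasp_force: 30.0
```

>>> carry_out([
  [[0,0,0],0],
  [[0,0,0],0],
])

```text
time_s: 8.45
ee_pos: [0.4809, 0.187, 0.1018]
tool_rot: [0.0, 0.597, 0.802, 0.0]
ft_force: [3.3, 2.8, -6.6]
width: 0.0155
grasp_force: 30.0
```

Back at the original height with the spring still pulling down, so it isn't standing on the rail. Releasing and backing off.

>>> carry_out([
  [[0,0,0],0],
  [[0,0,0],0],
  [[0,0,0],0],
  [[0,0,0],0],
  [[0,0,0],0],
], gripper=0.6)

```text
time_s: 8.87
ee_pos: [0.4805, 0.1868, 0.102]
tool_rot: [-0.0, 0.597, 0.802, -0.0]
ft_force: [-0.1, -0.3, 0.2]
width: 0.0458
grasp_force: 0.0
```

>>> carry_out([
  [[0,0,-10],0],
  [[0,0,-30],0],
  [[0,0,-40],0],
  [[0,0,-40],0],
  [[0,0,0],0],
])

```text
time_s: 9.28
ee_pos: [0.4835, 0.1875, 0.2292]
tool_rot: [0.001, 0.598, 0.802, 0.004]
ft_force: [0.9, 0.9, 0.8]
width: 0.0564
grasp_force: 0.0
```

>>> carry_out([
  [[-20,0,0],0],
  [[-20,0,0],0],
  [[0,0,0],0],
  [[0,0,0],0],
])

```text
time_s: 9.62
ee_pos: [0.4923, 0.1477, 0.2227]
tool_rot: [0.0, 0.598, 0.802, 0.0]
ft_force: [-0.4, 0.7, 0.9]
width: 0.0563
grasp_force: 0.0
```

```bash
python3 loc.py w5 0.114; python3 -c "
from h import *
im=vision.grab_frame('side');a=cv2.resize(im[180:320,220:380],None,fx=2.5,fy=2.5,interpolation=cv2.INTER_CUBIC)
w=cv2.imread('pics/w5.png')[:,:,::-1];w=cv2.resize(w,(400,300));a=cv2.resize(a,(400,300))
cv2.imwrite('pics/e.png',np.hstack([a,w])[:,:,::-1])"
```

```text
9.6167 [0.4923 0.1477 0.2227] [0.000e+00 5.979e-01 8.015e-01 3.000e-04] [-0.4  0.7  0.9] [-0.96  0.17  0.61  1.99 -0.12  1.02 -0.  ]
green [199 131  32  16 299] [213.3 139.8] [0.4336 0.1715 0.018 ] along,across mm from TCP 39.6 -49.5
```

View pics/e.png

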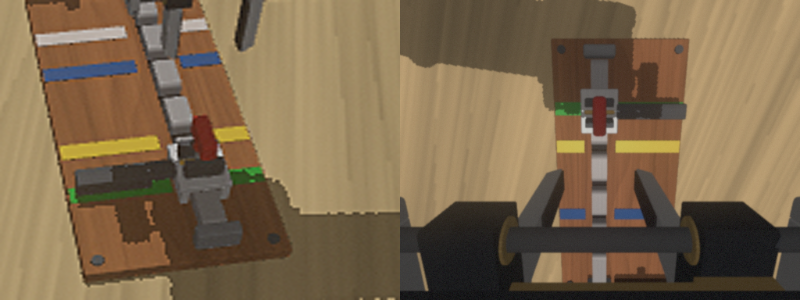

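The stop sits across the green tape, with the handle along the rail at about (599,116) in the right half. I'll triangulate the knob's height to confirm it is home.

Run:
```python
from h import *
P=[];
for n in('wrist','side','top'):
    c=cam(n);im=vision.grab_frame(n);h=cv2.cvtColor(im,cv2.COLOR_RGB2HSV).astype(int)
    m=((h[...,0]<4)|(h[...,0]>175))&(h[...,1]>185)&(h[...,2]>50)
    N,_,st,ce=cv2.connectedComponentsWithStats(m.astype(np.uint8))
    o=[(st[j],ce[j]) for j in range(1,N) if st[j,4]>25];print(n,[(a.tolist(),b.round(1)) for a,b in o])
    if o:
        b=max(o,key=lambda q:q[0][4])[1]
        for z in(.107,.112,.122,.127):print(z,ray(c,*b,z).round(4))
```

```text
wrist []
side []
top []
```

Run:
```python
from h import *
for n in('wrist','side'):
    c=cam(n);im=vision.grab_frame(n).astype(int)
    m=(im[...,0]>80)&(im[...,0]>2.6*im[...,1])&(im[...,0]>2.6*im[...,2])
    N,_,st,ce=cv2.connectedComponentsWithStats(m.astype(np.uint8))
    o=[(st[j],ce[j]) for j in range(1,N) if st[j,4]>25];print(n,[(a.tolist(),b.round(1)) for a,b in o])
    if o:
        b=max(o,key=lambda q:q[0][4])[1]
        for z in(.105,.110,.120,.127):print(z,ray(c,*b,z).round(4))
```

```text
wrist [([252, 127, 11, 8, 26], array([257.6, 130.4]))]
0.105 [0.4782 0.2037 0.105 ]
0.11 [0.4781 0.204  0.11  ]
0.12 [0.4778 0.2046 0.12  ]
0.127 [0.4776 0.205  0.127 ]
side []
```

Run:
```python
from h import *
for n in('wrist','side'):
    c=cam(n);im=vision.grab_frame(n).astype(int)
    m=(im[...,0]>55)&(im[...,0]>2.*im[...,1])&(abs(im[...,1]-im[...,2])<14)
    N,_,st,ce=cv2.connectedComponentsWithStats(m.astype(np.uint8))
    o=[(st[j],ce[j]) for j in range(1,N) if st[j,4]>25];print(n,[(a.tolist(),b.round(1)) for a,b in o])
    if o:
        b=max(o,key=lambda q:q[0][4])[1]
        for z in(.105,.110,.120,.127):print(z,ray(c,*b,z).round(4))
```

```text
wrist [([247, 126, 17, 50, 744], array([255.2, 149.4]))]
0.105 [0.4812 0.1864 0.105 ]
0.11 [0.481 0.187 0.11 ]
0.12 [0.4806 0.1881 0.12  ]
0.127 [0.4804 0.189  0.127 ]
side [([297, 234, 10, 21, 133], array([301.2, 243.8]))]
0.105 [0.4829 0.1855 0.105 ]
0.11 [0.4832 0.1891 0.11  ]
0.12 [0.4837 0.1965 0.12  ]
0.127 [0.4841 0.2016 0.127 ]
```

The two views meet at z ≈ 0.106, the locked height, at (0.481, 0.186). The plunger is home, so I'm handing in.

```bash
python3 -c "
from station import ctrl
print(ctrl.close_job())"
```

```text
the job is handed in; nothing more can be done
None
```

The stop now sits at the green notch with the plunger measured down at its locked height, the handle back along the rail and the knob let go; the job is handed in, but no verdict was returned.

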